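# Lock the blood-tube rack into its courier carrier

### The arm

A 7-joint arm with a two-finger parallel gripper is mounted at the origin on the work surface. World frame = base frame: x ahead of the robot, y to its left, z up, the work surface at z = 0. Lengths are in m, angles in rad, forces in N, time in s.
With the tool pointing down it reaches from about 0.4 to 0.85 m from the base axis. Payload 10.4 kg.
Tool frame: the origin (TCP) lies at the centre of the arm's flange, where the gripper is bolted on; the fingertips stand 173 mm ahead of it and the grasp point (between the pads) lies 155 mm ahead of it; z points along the fingers, y is the line along which they close (so a half turn about z gives the same grasp; the last joint's range is limited). The gripper opens to 85 mm and grips with 20 to 120 N. Pads are 22 mm wide; open, the fingers measure 114 mm over their backs; the gripper's body (76 mm by 85 mm) begins 54 mm behind the grasp point. The pads swing forward as they close: fully open they stand 13 mm farther back than shut.
Start: joints at [1.229, 0.332, -0.065, 1.46, 0.022, 1.35, -0.088], TCP at [0.196, -0.594, 0.405] pointing down, gripper open.
Joint ranges: [-2.6, 2.6], [-0.5, 2.12], [-1.47, 1.34], [0.16, 2.42], [-1.27, 4.41], [0.06, 2.06], [-2.6, 2.6]. Speed limits (rad/s): [2.22, 2.22, 2.79, 2.79, 3.14, 3.14, 3.14].

### API

Orientations are given as a unit quaternion [x, y, z, w].
In Python, from workcell import manip, viewer, finder gives the robot as it stands.
- The arm moves only by the tool arm_command, never from a script. Its argument "plan" is a list of rows, each an object with "dp": the shift along the tool's x, y, z in mm, a list of three; "spin": the turn about the tool's z in rad. A call has 1 to 5 rows; each row shifts and turns the commanded pose from where the row before left it, along the tool's axes as they then stand; what a row does not reach is not made up. A row lasts 1/10 s, in which the tool goes at most 50 mm and 8.59 degrees, less where a joint would pass 70% of its speed; a pose out of reach is approached as far as the arm can. A call is refused whole if a number of a shift passes 50 or a number of a turn 0.15, either way. A call with a gripper value outside its range is refused whole. "grip" is the closure, from -1 (fully open) to 1 (shut), set as the call begins (left out, the last holds). The fingers move at their own pace and stop on an object; "newtons" is the grip in N (left out, the last holds). Time passes only in rows, so rows that do not move let the fingers close. It gives the time, the measured TCP pose, the force, the opening and the grip force at its end, in the units of the state.
- manip.get_obs(): the state, without advancing time (a new reading comes with each control period).
- viewer.camera(name): name is "side" or "top" or "wrist"; returns the picture (420x560x3 uint8, blue, green, red); there is no depth.
- viewer.camera_params(name): a dict with "vertical_fov" (degrees; the focal length in pixels is half the picture's height over the tangent of half this angle, whatever the lens; pixels are square), "cx", "cy" (the principal point, pixels), "R" (3x3) and "t" (3): a world point X has camera coordinates R X + t; the wrist camera has in their place "T_tool_cam" (4x4, takes a point from camera to tool coordinates, whose origin is the TCP and whose axes are the flange's). Camera axes: x right, y down, z forward; pixel columns grow to the right and rows downward; lengths in m; the calibration is good to about 2 mm. A picture is of the moment at which its call begins: read the wrist's pose just before it. camera_params takes no time and is no camera call.
- manip.hand_in(): hands the job in; it is judged then, once.
Trained networks look in the newest picture that a camera, given by its name, has taken for a name from the list of things; names that differ only in an ending like _2 or _b are one class to them, and where a whole thing is asked for, a point or a joint stands for the part that bears it (a point fixed in the world has none). Each returns a list of dicts, best first, with "score" (0 to 1); they miss things now and then, are a little off and sometimes report something else, mostly with a low value. They report only what shows in the picture. A call takes as long as a camera call.
- finder.find_in(camera, thing): "position" ([x, y, z] in m, in world coordinates, good to about 4 mm: the middle of the surface that is visible of it).
The state is a dict: "clock": time; "joint_pos": joint angles; "joint_velocities": joint speeds; "tau": joint torques, N m; "position": TCP position; "ee_rot": TCP orientation; "ft_force": force on the tool from outside, world axes, zero at the start; "torque": the same for the moment, N m; "grip_width": opening from 0.0 (shut) to 1.0 (fully open); "grasp_force": force on a finger pad.
Only numpy, scipy, OpenCV 4.12 (cv2) and the standard library are available. Lean on these libraries where they do the work, as an engineer would, in place of code of your own. Each camera call takes 0.05 s, during which the arm holds its last target. There are 200 camera calls.

### The job

Lock the rack of blood tubes into its carrier: with the fingertips, push the upright peg on the slotted round disc until the disc's slot lines up with the steel locking bar, then push the bar by its upright tab through the disc until it is fully home, with the tab up against the guide. Only push: lift nothing, and leave the rack and all the things around it where they stand.

Things in the scene. Friction and masses are not known exactly. Their poses are not given: they have to be found in the camera images.
- carrier: pale blue base plate 8 mm thick, fixed to the bench. Origin: at bench height, directly under the axis of the slotted disc. +y (to the robot's left) is the way the bar is pushed, +x points away from the robot to the rack, z up. The plate spans x -50 to 185, y -310 to 150 mm. The bar runs along x = 0, at heights 17 to 31 mm
- guide (a point): aluminium guide: two low cheeks, 46 mm wide over all, top 34 mm above the bench, between which the bar slides. This point: middle of its end face (carrier x 0, y -100 mm, height 24 mm) where the tab comes to rest; the guide reaches from there to y -54 mm
- keeper (a point): mouth of the aluminium keeper that takes the bar's tip (carrier x 0, y 89 mm, height 24 mm; roofed, top 44 mm, 22 mm deep). Between disc and keeper the bar also passes through the rack's steel eye (y 71 to 79 mm, top 48 mm above the bench)
- disc_top (a point): centre of the top of the steel locking disc, 34 mm above the bench, on its upright axis. The disc is 84 mm across; a straight slot 22 mm wide, open at the top, runs right across it, at right angles to the line from the axis to the peg. The disc stays where it is left; turning it takes about 3 N at the peg
- lock_disc (a joint): turn q of the disc, rad, anticlockwise from above. The peg stands at angle q from the carrier's x axis, the slot at q from its y axis: in line with the bar at q = 0 (peg on the rack side) and equally at q = 3.14 (peg on the robot side); either will do. The 14 mm bar runs freely within about 0.08 rad of line. No stop there: stops only at -0.7 and 3.84
- peg (a point): middle of the turning peg: an upright round steel pin 12 mm across on top of the disc, 30 mm from the disc's axis, from 34 to 74 mm above the bench (this point at 54 mm)
- lock_bar (a joint): travel of the bar, m, along the carrier's +y: 0 drawn right out (tip 75 mm short of the disc's axis), 0.180 fully home (tip 105 mm past the axis, tab against the guide, a hard stop). With the slot out of line its end stops against the disc at about 0.033. Sliding it takes 3 to 5 N; it stays where it is left
- tab (a point): centre of the pushing face of the bar's upright tab: a steel plate 44 mm wide, 12 mm thick, from 15 to 61 mm above the bench (this point at 38 mm), at the bar's outer end (away from the disc); push it along the carrier's +y. The bar is 217 mm long from this face to its tip
- tube_rack: white rack 95 x 240 mm with purple-capped tubes, tops 78 mm above the bench, loose in its bay on the carrier, with a steel eye reaching out to the bar's line; leave it there. Origin at the centre of its underside, 8 mm above the bench, at carrier x 127, y 5 mm
- brown_vial: small brown glass vial with black cap, 30 mm across, 62 mm tall, standing just in front of the carrier (robot side); leave alone; origin at the centre of its underside
- slide_mailer: flat white plastic box 80 x 32 x 14 mm lying just in front of the carrier (robot side); leave alone; origin at the centre of its underside
- sample_pot: clear pot with white lid, 52 mm across, 62 mm tall, standing on the carrier plate beside the bar, 95 to 120 mm beyond its line; leave alone; origin at the centre of its underside
- orange_lid_jar: jar with orange lid, 68 mm across, 105 mm tall, on the bench to the left; leave alone; origin at the centre of its underside
- reagent_bottle: white bottle 72 mm across, 170 mm tall, on the bench to the left; leave alone; origin at the centre of its underside
- glove_box: teal carton 110 x 220 x 75 mm on the bench to the right; leave alone; origin at the centre of its underside
- beaker: clear open cup 70 mm across, 80 mm tall, on the bench to the right; leave alone; origin at the centre of its underside

How it is judged:
On the way, in this order (a step that is already met when the one before it is completed fails the run):
1. the disc is turned so that its slot lines up with the bar ((value of joint lock_disc between -0.13 and 0.13 rad or value of joint lock_disc between 3.0116 and 3.2716 rad) and value of joint lock_bar below 0.15 m), for 0.2 s.
2. the bar is pushed through the disc until it is fully home (value of joint lock_bar above 0.174 m), for 0.2 s.
At the end, for the whole second after the job is handed in: The bar is home (travel at least 174 of 180 mm) and at rest, the disc's slot is in line with it (within 0.13 rad, peg on either side), and the tube rack is within 15 mm of where it stood (value of joint lock_bar above 0.174 m and (value of joint lock_disc between -0.13 and 0.13 rad or value of joint lock_disc between 3.0116 and 3.2716 rad) and velocity of joint lock_bar below 0.01 m/s and distance of tube_rack from where it was at the start of the episode below 0.015 m); the robot touches nothing.
It fails at once if the tube rack is lifted or shifted by more than 15 mm, or tipped (distance of tube_rack from where it was at the start of the episode above 0.015 m or angle between tube_rack's own z axis and vertical above 0.15 rad).
It fails at once if a vial, pot, bottle, box or cup around the work is lifted or shifted by more than 25 mm (distance of any of brown_vial, slide_mailer, sample_pot, orange_lid_jar, reagent_bottle, glove_box, beaker from where it was at the start of the episode above 0.025 m).
It fails at once if one of these is knocked over (angle between any of brown_vial, slide_mailer, sample_pot, orange_lid_jar, reagent_bottle, glove_box, beaker's own z axis and vertical above 0.4 rad).
It also fails if it takes over 58 s, if anything falls off the work surface, if the arm or the gripper's body presses on something with over 40 N, if the wrist force passes 120 N, or if a joint passes its speed limit or range.

## Working session

There is one attempt and no reset: what is moved stays moved. The work goes in short steps, Python scripts to look and compute and a tool call to move; the robot and the scene stay as the last step left them, time stands still between calls to the robot, and variables do not carry over. Pictures are saved under pics/ and viewed, at most 10 in all, crops included, and the job is handed in when it is done.

Besides the shell and the picture viewer there is one more tool, called after "Request:" by a JSON object that holds its "api" and its "payload". arm_command: Moves the arm, as the interface text tells. Its arguments: {"type":"object","properties":{"plan":{"type":"array","items":{"type":"object","properties":{"dp":{"type":"array","items":{"type":"number"}},"spin":{"type":"number"}}}},"grip":{"type":"number"},"newtons":{"type":"number"}},"required":["plan"]}

```bash
mkdir -p pics; python3 - <<'E'
from workcell import manip, viewer, finder
import cv2,numpy as np
o=manip.get_obs();print(o['clock'],o['position'],o['ee_rot'],o['grip_width'])
for c in ("top","side"):
    im=viewer.camera(c);cv2.imwrite(f"pics/{c}0.png",im)
    p=viewer.camera_params(c);print(c,-np.array(p['R']).T@np.array(p['t']),p['vertical_fov'])
    for t in ("disc_top","peg","tab","guide","keeper","tube_rack","sample_pot","brown_vial","slide_mailer"):
        print(t,[(np.round(d['position'],3).tolist(),round(d['score'],2)) for d in finder.find_in(c,t)[:2]])
print(manip.get_obs()['clock'])
print(viewer.camera_params('wrist'))
E
```

```text
0.0 [ 0.1958597  -0.59338157  0.40389794] [ 9.87318230e-01  1.58751983e-01 -1.41189411e-04 -7.08188907e-04] 1.001718512803779
top [ 0.42606553 -0.019258    1.4134175 ] 50.54437477689044
disc_top [([0.55, -0.1, 0.029], 0.67), ([0.593, -0.039, 0.005], 0.66)]
peg [([0.564, 0.094, 0.034], 0.83)]
tab [([0.552, -0.098, 0.033], 0.84)]
guide [([0.593, -0.038, 0.01], 0.56)]
keeper [([0.59, -0.041, 0.006], 0.71)]
tube_rack [([0.68, 0.096, 0.042], 0.61), ([0.594, -0.042, 0.012], 0.57)]
sample_pot [([0.393, -0.389, 0.04], 0.67), ([0.663, -0.126, 0.068], 0.57)]
brown_vial [([0.458, -0.054, 0.062], 0.64)]
slide_mailer [([0.453, 0.086, 0.01], 0.5)]
side [-0.37829431  0.91415163  0.79637022] 42.08895854708816
disc_top [([0.558, 0.031, 0.009], 0.88), ([0.549, -0.126, 0.03], 0.58)]
peg [([0.554, 0.1, 0.034], 0.73)]
tab [([0.55, -0.129, 0.033], 0.96)]
guide [([0.558, 0.028, 0.009], 0.75)]
keeper [([0.555, 0.029, 0.006], 0.63)]
tube_rack [([0.663, 0.107, 0.05], 0.61)]
sample_pot [([0.652, -0.114, 0.045], 0.78), ([0.575, 0.437, 0.087], 0.73)]
brown_vial []
slide_mailer [([0.448, 0.096, 0.015], 0.78)]
1.0
{'vertical_fov': 60.423369051134934, 'cx': 280.28499693800444, 'cy': 210.72178026572897, 'T_tool_cam': array([[ 4.92715237e-04, -9.50100496e-01, -3.11943592e-01,
         8.02259740e-02],
       [ 9.99999018e-01,  8.77399609e-04, -1.09283556e-03,
         1.01799783e-03],
       [ 1.31200279e-03, -3.11942747e-01,  9.50099995e-01,
         3.04371976e-02],
       [ 0.00000000e+00,  0.00000000e+00,  0.00000000e+00,
         1.00000000e+00]])}
```

View pics/top0.png

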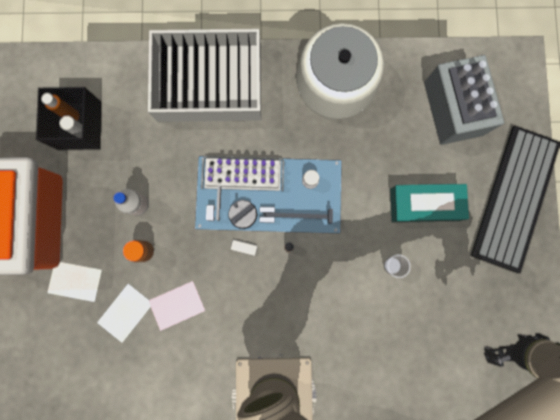

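View pics/side0.png

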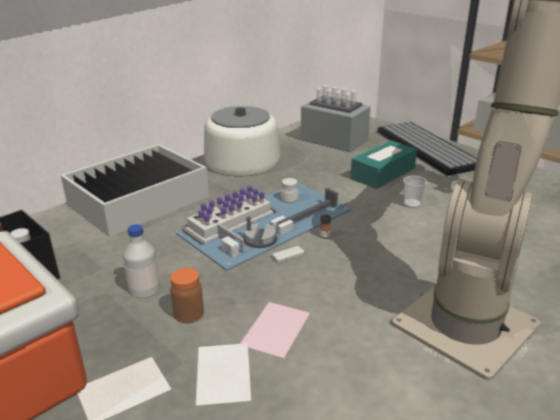

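The top view shows the plate spanning about (197,157)–(341,232), with the disc at (243,213), guide at (267,213), tab at (330,214), vial at (289,246) and pot at (312,178). I'll zoom in on the disc and compute the plate frame.

```bash
python3 - <<'E'
import cv2,numpy as np
a=cv2.imread('pics/top0.png')[150:240,190:350];b=cv2.imread('pics/side0.png')[170:270,170:360]
a=cv2.resize(a,(800,450),interpolation=cv2.INTER_CUBIC)[:,:]
a=cv2.resize(a,(570,320),interpolation=cv2.INTER_AREA) if 0 else a
cv2.imwrite('pics/z1.png',a)
cv2.imwrite('pics/z2.png',cv2.resize(b,(760,400),interpolation=cv2.INTER_CUBIC))
E
```

```text
(no output)
```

View pics/z1.png

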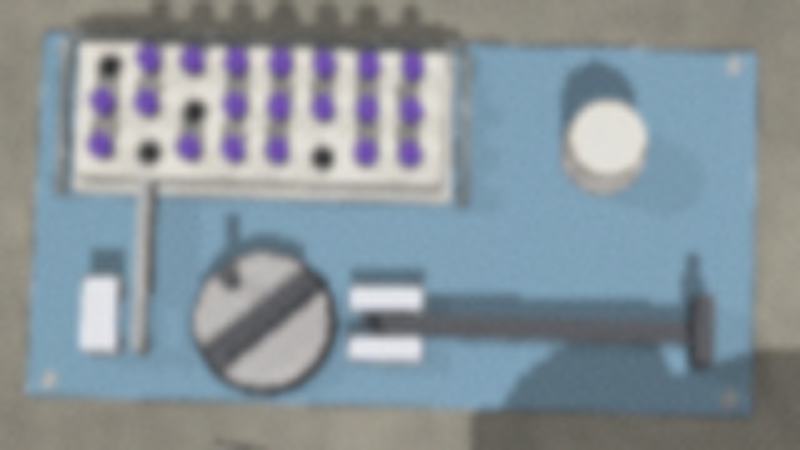

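View pics/z2.png

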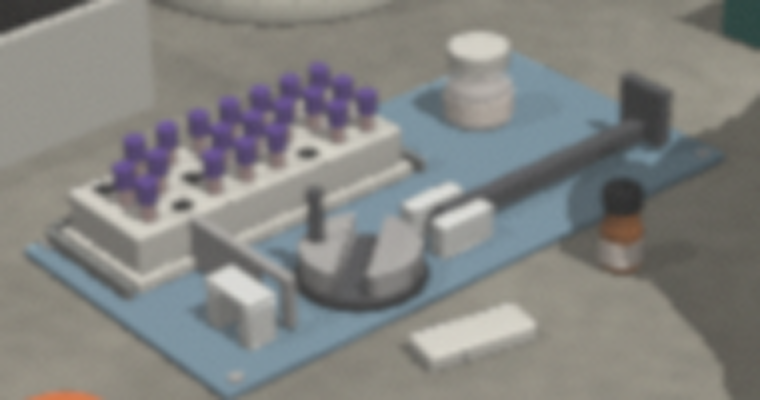

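The disc's peg is at top-crop (232,278), with the disc centre at (262,320) and the slot running (215,355)–(320,275), so q ≈ +0.6. The peg must be pushed toward −y. Next step is the carrier frame.

```bash
cat > h.py <<'E'
import numpy as np
from workcell import viewer,manip
def cam(n):
    p=viewer.camera_params(n)
    if n=='wrist':
        from scipy.spatial.transform import Rotation as R
        o=manip.get_obs();T=np.array(p['T_tool_cam']);Rt=R.from_quat(o['ee_rot']).as_matrix()
        C=Rt@T[:3,:3];c=Rt@T[:3,3]+o['position']
    else:
        C=np.array(p['R']).T;c=-C@np.array(p['t'])
    return C,c,210/np.tan(np.radians(p['vertical_fov']/2)),p['cx'],p['cy']
def ray(k,uv):
    C,c,f,cx,cy=k;d=C@np.array([(uv[0]-cx)/f,(uv[1]-cy)/f,1.]);return c,d
def onz(k,uv,z):
    c,d=ray(k,uv);return c+d*(z-c[2])/d[2]
def proj(k,X):
    C,c,f,cx,cy=k;v=C.T@(np.array(X)-c);return v[:2]/v[2]*f+[cx,cy]
def tri(k1,u1,k2,u2):
    (a,d),(b,e)=ray(k1,u1),ray(k2,u2)
    s=np.linalg.lstsq(np.c_[d,-e],b-a,rcond=None)[0];p,q=a+d*s[0],b+e*s[1]
    return (p+q)/2,np.linalg.norm(p-q)
E
python3 - <<'E'
from h import *
kt,ks=cam('top'),cam('side');np.set_printoptions(precision=4,suppress=True)
Z=lambda u,v:(u/5+190-.4,v/5+150-.4); S=lambda u,v:(u/4+170-.4,v/4+170-.4)
L=np.array([[185,150],[185,-310],[-50,-310],[-50,150]])/1e3
W=np.array([onz(kt,Z(*p),.008)[:2] for p in [(45,33),(757,50),(752,413),(27,392)]])
Lc,Wc=L-L.mean(0),W-W.mean(0)
a=np.arctan2((Lc[:,0]*Wc[:,1]-Lc[:,1]*Wc[:,0]).sum(),(Lc*Wc).sum())
R=np.array([[np.cos(a),-np.sin(a)],[np.sin(a),np.cos(a)]]);t=W.mean(0)-R@L.mean(0)
print('yaw',a,'origin',t,'res',W-(L@R.T+t))
def car(X): return np.r_[R.T@(X[:2]-t),X[2]]
print('disc',car(onz(kt,Z(262,320),.034)))
for n,u,v in [('disc',(262,320),(362,248)),('tabtop',(700,330),(645,85))]:
    X,e=tri(kt,Z(*u),ks,S(*v));print(n,X,e,car(X))
for z,p in [(.034,(358,322)),(.034,(423,322)),(.061,(712,330))]: print(car(onz(kt,Z(*p),z)))
for s in (.4,.5,.6,.7):
  P=lambda r,z,th:np.r_[R@(np.array([r*np.cos(th),r*np.sin(th)]))+t,z]
  print(s,(proj(kt,P(.03,.074,s))-[189.6,149.6])*5,(proj(ks,P(.03,.074,s))-[169.6,169.6])*4)
E
```

```text
yaw -0.04162162095093528 origin [0.5595 0.0913] res [[-0.0021 -0.0012]
 [-0.0005  0.0008]
 [ 0.0009  0.001 ]
 [ 0.0018 -0.0006]]
disc [-0.0009  0.0005  0.034 ]
disc [0.5596 0.0928 0.0303] 0.0017382255219166756 [0.     0.0015 0.0303]
tabtop [ 0.547  -0.177   0.0594] 0.002393086398356129 [-0.0013 -0.2686  0.0594]
[-0.0006 -0.0592  0.034 ]
[ 0.0005 -0.0997  0.034 ]
[-0.0021 -0.2766  0.061 ]
0.4 [239.9527 266.3945] [323.2541 181.3609]
0.5 [235.4193 268.4108] [321.3108 183.4502]
0.6 [231.106 270.865] [319.7794 185.6201]
0.7 [227.0556 273.7328] [318.6772 187.8499]
```

Request:
{"api": "arm_command", "payload": {"plan": [{"dp": [0, 0, 0], "spin": 0.12}, {"dp": [0, 0, 0], "spin": 0.12}, {"dp": [0, 0, 0], "spin": 0.12}, {"dp": [21, -44, 0], "spin": 0}, {"dp": [21, -44, 0], "spin": 0}], "grip": 1, "newtons": 60}}

```text
clock: 1.5
position: [0.2413, -0.5068, 0.4042]
ee_rot: [1.0, -0.022, -0.0, -0.0]
ft_force: [2.2, -0.0, 1.2]
grip_width: 0.145
grasp_force: 0.0
```

Request:
{"api": "arm_command", "payload": {"plan": [{"dp": [21, -44, 0], "spin": 0}, {"dp": [21, -44, 0], "spin": 0}, {"dp": [21, -44, 0], "spin": 0}, {"dp": [21, -44, 0], "spin": 0}, {"dp": [21, -44, 0], "spin": 0}]}}

```text
clock: 2.0
position: [0.356, -0.2899, 0.405]
ee_rot: [1.0, -0.021, 0.0, 0.0]
ft_force: [0.6, -0.1, 0.6]
grip_width: -0.001
grasp_force: 0.0
```

Request:
{"api": "arm_command", "payload": {"plan": [{"dp": [21, -44, 0], "spin": 0}, {"dp": [21, -44, 0], "spin": 0}, {"dp": [21, -44, 0], "spin": 0}, {"dp": [21, -44, 0], "spin": 0}, {"dp": [0, 0, 0], "spin": 0}]}}

```text
clock: 2.5
position: [0.4488, -0.1131, 0.4053]
ee_rot: [1.0, -0.016, 0.001, -0.001]
ft_force: [-0.5, -0.3, 0.7]
grip_width: -0.003
grasp_force: 0.0
```

Request:
{"api": "arm_command", "payload": {"plan": [{"dp": [21, -43, 0], "spin": 0}, {"dp": [21, -43, 0], "spin": 0}, {"dp": [21, -43, 0], "spin": 0}, {"dp": [21, -43, 0], "spin": 0}, {"dp": [21, -43, 0], "spin": 0}]}}

```text
clock: 3.0
position: [0.5612, 0.0922, 0.4049]
ee_rot: [1.0, -0.021, 0.0, 0.0]
ft_force: [1.0, -0.4, -0.3]
grip_width: -0.003
grasp_force: 0.0
```

Request:
{"api": "arm_command", "payload": {"plan": [{"dp": [21, -43, 0], "spin": 0}, {"dp": [0, 0, 0], "spin": 0}, {"dp": [0, 0, 0], "spin": 0}]}}

```text
clock: 3.3
position: [0.5833, 0.134, 0.4041]
ee_rot: [1.0, -0.02, -0.001, -0.0]
ft_force: [-0.4, -0.3, -1.0]
grip_width: 0.001
grasp_force: 0.0
```

```bash
python3 - <<'E'
from h import *
import cv2
o=manip.get_obs();print(o['clock'],o['position'],o['ee_rot'])
k=cam('wrist');im=viewer.camera('wrist');cv2.imwrite('pics/w1.png',im)
np.save('k1.npy',np.array(k,dtype=object),allow_pickle=True)
E
```

```text
3.3 [0.58330774 0.13402488 0.40410535] [ 9.99808580e-01 -1.95569594e-02 -5.44420405e-04 -1.77245203e-04]
```

View pics/w1.png

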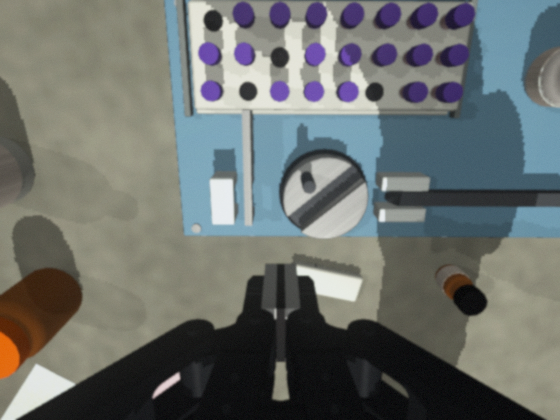

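The wrist view shows the disc top centred near (325,196), the peg top at (307,178), the guide end face at x≈430, and the bar along row 198. I'll check these against the frame.

```bash
python3 - <<'E'
from h import *
np.set_printoptions(precision=4,suppress=True)
k=np.load('k1.npy',allow_pickle=True);a=-.0416;R=np.array([[np.cos(a),-np.sin(a)],[np.sin(a),np.cos(a)]]);t=np.array([.5595,.0913])
for n,uv,z in [('disc',(325,196),.034),('pegtop',(307,178),.074),('guide end',(430,198),.034),('keeper-mouth',(235,190),.044),('eye R',(253,220),.048),('eye L',(243,220),.048),('bar far',(558,199),.031),('plate corner',(184,237),.008)]:
    X=onz(k,uv,z);print(n,X,R.T@(X[:2]-t))
E
```

```text
disc [0.5653 0.0905 0.034 ] [ 0.0058 -0.0005]
pegtop [0.5933 0.1105 0.074 ] [0.033  0.0206]
guide end [ 0.5593 -0.0122  0.034 ] [ 0.0041 -0.1034]
keeper-mouth [0.5773 0.1766 0.044 ] [0.0142 0.086 ]
eye R [0.548  0.1611 0.048 ] [-0.0144  0.0693]
eye L [0.5484 0.1707 0.048 ] [-0.0144  0.0789]
bar far [ 0.5525 -0.1399  0.031 ] [ 0.0026 -0.2313]
plate corner [0.517  0.2417 0.008 ] [-0.0488  0.1485]
```

Request:
{"api": "arm_command", "payload": {"plan": [{"dp": [7, -4, 40], "spin": 0}, {"dp": [0, 0, 45], "spin": 0}, {"dp": [0, 0, 45], "spin": 0}, {"dp": [0, 0, 30], "spin": 0}, {"dp": [0, 0, 21], "spin": 0}]}}

```text
clock: 3.85
position: [0.5897, 0.1343, 0.2215]
ee_rot: [1.0, -0.022, -0.001, 0.001]
ft_force: [-0.4, 0.3, -0.9]
grip_width: -0.001
grasp_force: 0.0
```

Request:
{"api": "arm_command", "payload": {"plan": [{"dp": [0, 0, 0], "spin": 0}, {"dp": [0, 0, 0], "spin": 0}]}}

```text
clock: 4.05
position: [0.5906, 0.1356, 0.2247]
ee_rot: [1.0, -0.021, 0.0, 0.0]
ft_force: [-0.2, 1.0, 0.7]
grip_width: -0.001
grasp_force: 0.0
```

```bash
python3 - <<'E'
from h import *
import cv2
o=manip.get_obs();print(o['clock'],o['position'],o['ft_force'])
k=cam('wrist');im=viewer.camera('wrist');cv2.imwrite('pics/w2.png',im)
np.save('k2.npy',np.array(k,dtype=object),allow_pickle=True)
E
```

```text
4.05 [0.59062829 0.13558122 0.22465341] [-0.18477049  1.00086278  0.6728696 ]
```

View pics/w2.png

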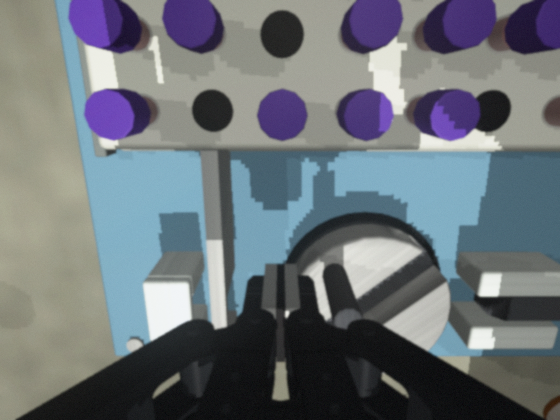

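The finger tips are at about (281,268). The peg's foot is at (332,268) and its lit top at (348,318), just to their right with a clear gap.

```bash
python3 - <<'E'
from h import *
np.set_printoptions(precision=4,suppress=True)
k=np.load('k2.npy',allow_pickle=True);a=-.0416;R=np.array([[np.cos(a),-np.sin(a)],[np.sin(a),np.cos(a)]]);t=np.array([.5595,.0913])
C=lambda X:R.T@(X[:2]-t)
for n,uv,z in [('pegtop',(348,318),.074),('pegfoot',(332,268),.034),('tipR',(299,268),.052),('tipL',(263,268),.052),('slotA',(440,262),.034),('discL',(288,262),.034),('discR',(450,295),.034),('guide',(457,300),.034)]:
    print(n,C(onz(k,uv,z)))
print('tcp',C(np.array([.5906,.1356,0])))
k1=np.load('k1.npy',allow_pickle=True)
E
```

```text
pegtop [0.0265 0.0183]
pegfoot [0.0275 0.0192]
tipR [0.0368 0.0365]
tipL [0.0368 0.0522]
slotA [ 0.0308 -0.0336]
discL [0.0308 0.0409]
discR [ 0.0123 -0.0412]
guide [ 0.0094 -0.0452]
tcp [0.0292 0.0456]
```

Request:
{"api": "arm_command", "payload": {"plan": [{"dp": [0, 7, 0], "spin": 0}, {"dp": [0, 6, 0], "spin": 0}, {"dp": [0, 6, 0], "spin": 0}, {"dp": [0, 6, 0], "spin": 0}, {"dp": [0, 0, 0], "spin": 0}]}}

```text
clock: 4.6
position: [0.5903, 0.1114, 0.2256]
ee_rot: [1.0, -0.021, 0.002, -0.001]
ft_force: [1.1, 2.8, 1.0]
grip_width: -0.003
grasp_force: 1.5
```

Request:
{"api": "arm_command", "payload": {"plan": [{"dp": [0, 0, 0], "spin": 0}, {"dp": [0, 0, 0], "spin": 0}]}}

```text
clock: 4.8
position: [0.5893, 0.1118, 0.2241]
ee_rot: [1.0, -0.021, 0.0, 0.0]
ft_force: [0.3, 1.6, 1.5]
grip_width: 0.002
grasp_force: 0.9
```

```bash
python3 - <<'E'
from h import *
import cv2
o=manip.get_obs();print(o['clock'],o['position'],o['ft_force'])
k=cam('wrist');im=viewer.camera('wrist');cv2.imwrite('pics/w3.png',im)
np.save('k3.npy',np.array(k,dtype=object),allow_pickle=True)
E
```

```text
4.8 [0.5893202  0.11179466 0.2241416 ] [0.29263903 1.59250623 1.51100966]
```

View pics/w3.png

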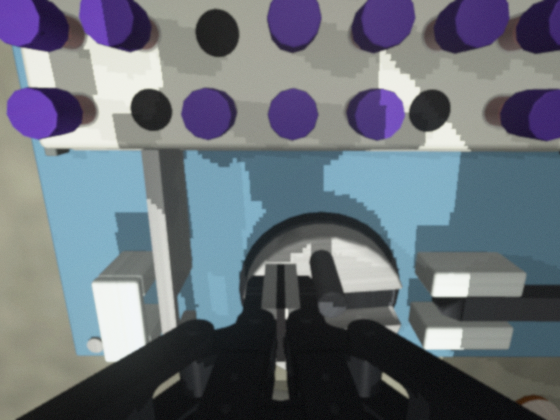

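Peg foot is at (320,258); the slot's upper edge runs about (343,294)–(397,288), so it is nearly in line.

```bash
python3 - <<'E'
from h import *
import cv2
np.set_printoptions(precision=4,suppress=True)
k=np.load('k3.npy',allow_pickle=True);a=-.0416;R=np.array([[np.cos(a),-np.sin(a)],[np.sin(a),np.cos(a)]]);t=np.array([.5595,.0913])
C=lambda X:R.T@(X[:2]-t)
for n,uv,z in [('pegfoot',(320,256),.034),('slotA',(343,294),.034),('slotB',(397,288),.034),('slotA2',(345,322),.034),('discL',(247,275),.034),('discR',(399,288),.034),('guide',(418,285),.034)]:
    print(n,C(onz(k,uv,z)))
print('tcp',C(np.array([.5893,.1118,0])))
im=cv2.imread('pics/w3.png')[220:350,230:430];cv2.imwrite('pics/w3z.png',cv2.resize(im,(800,520),interpolation=cv2.INTER_CUBIC))
E
```

```text
pegfoot [0.0339 0.0016]
slotA [ 0.0129 -0.0107]
slotB [ 0.0164 -0.0376]
slotA2 [-0.0036 -0.0126]
discL [0.0236 0.0374]
discR [ 0.0164 -0.0386]
guide [ 0.0181 -0.0479]
tcp [0.0289 0.0217]
```

View pics/w3z.png

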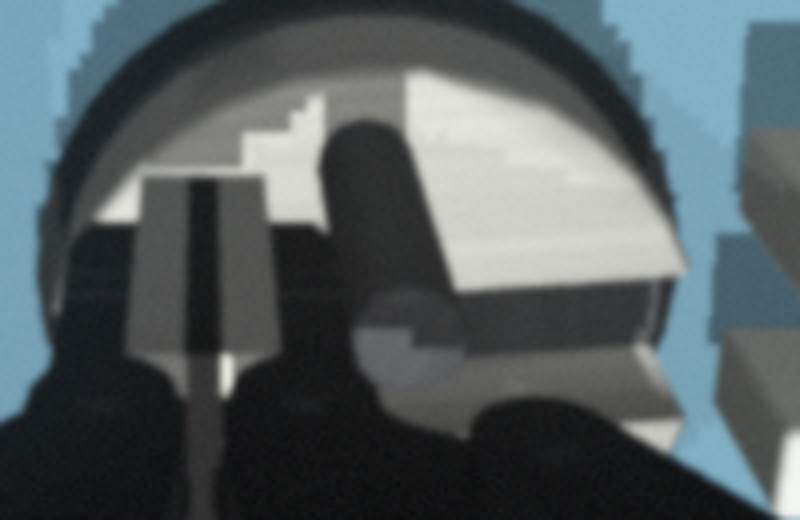

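Request:
{"api": "arm_command", "payload": {"plan": [{"dp": [0, 1.5, 0], "spin": 0}, {"dp": [0, 1, 0], "spin": 0}, {"dp": [0, 0, 0], "spin": 0}, {"dp": [0, 0, 0], "spin": 0}]}}

```text
clock: 5.25
position: [0.5892, 0.1094, 0.2237]
ee_rot: [1.0, -0.021, -0.0, 0.0]
ft_force: [2.1, 2.9, 0.8]
grip_width: -0.002
grasp_force: 1.4
```

```bash
python3 - <<'E'
from h import *
import cv2
o=manip.get_obs();print(o['clock'],o['position'],o['ft_force'])
im=viewer.camera('wrist');cv2.imwrite('pics/w4.png',im)
im=im[220:350,230:430];cv2.imwrite('pics/w4z.png',cv2.resize(im,(800,520),interpolation=cv2.INTER_CUBIC))
E
```

```text
5.25 [0.58919336 0.10936358 0.22365409] [2.12091135 2.88327569 0.81085836]
```

View pics/w4z.png

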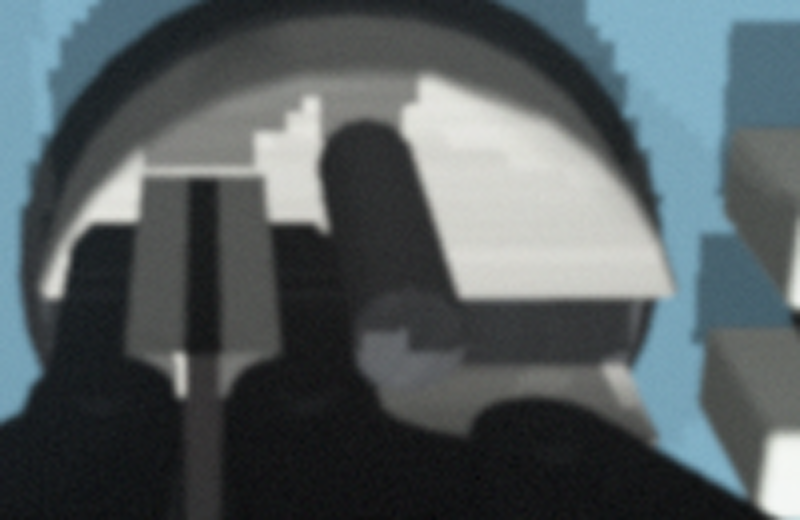

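The slot edge is now level, (462,298)–(675,297), so the disc is in line. I'll back off and go over to the tab.

Request:
{"api": "arm_command", "payload": {"plan": [{"dp": [0, -14, 0], "spin": 0}, {"dp": [0, 0, -45], "spin": 0}, {"dp": [0, 0, -45], "spin": 0}, {"dp": [-4, 30, -10], "spin": 0}, {"dp": [-4, 46, 0], "spin": 0}]}}

```text
clock: 5.8
position: [0.5786, 0.0509, 0.3261]
ee_rot: [1.0, -0.018, 0.002, -0.001]
ft_force: [1.3, 0.1, -0.8]
grip_width: -0.002
grasp_force: 0.0
```

Request:
{"api": "arm_command", "payload": {"plan": [{"dp": [-4, 46, 0], "spin": 0}, {"dp": [-4, 46, 0], "spin": 0}, {"dp": [-4, 46, 0], "spin": 0}, {"dp": [-4, 46, 0], "spin": 0}, {"dp": [-4, 46, 0], "spin": 0}]}}

```text
clock: 6.3
position: [0.5486, -0.1824, 0.3234]
ee_rot: [1.0, -0.02, -0.001, 0.0]
ft_force: [0.9, -0.2, -0.1]
grip_width: 0.001
grasp_force: 0.0
```

Request:
{"api": "arm_command", "payload": {"plan": [{"dp": [0, 46, 0], "spin": 0}, {"dp": [0, 0, 0], "spin": 0}, {"dp": [0, 0, 0], "spin": 0}]}}

```text
clock: 6.6
position: [0.547, -0.2278, 0.323]
ee_rot: [1.0, -0.022, -0.001, -0.0]
ft_force: [-0.1, 1.2, -0.0]
grip_width: 0.0
grasp_force: 0.0
```

```bash
python3 - <<'E'
from h import *
from workcell import finder
import cv2
np.set_printoptions(precision=4,suppress=True)
a=-.0416;R=np.array([[np.cos(a),-np.sin(a)],[np.sin(a),np.cos(a)]]);t=np.array([.5595,.0913])
C=lambda X:R.T@(np.array(X)[:2]-t)
o=manip.get_obs();print(o['clock'],o['position'],o['ee_rot'],C(o['position']))
for c in('wrist','top'):
    im=viewer.camera(c);cv2.imwrite(f'pics/{c}5.png',im)
    for d in finder.find_in(c,'tab')[:2]: print(c,d['score'],d['position'],C(d['position']))
k=cam('wrist');np.save('k5.npy',np.array(k,dtype=object),allow_pickle=True)
E
```

```text
6.6 [ 0.547  -0.2278  0.323 ] [ 0.9998 -0.0218 -0.0009 -0.0002] [ 0.0008 -0.3193]
wrist 0.8 [0.5532, -0.1254, 0.0304] [ 0.0027 -0.2168]
top 0.67 [0.548, -0.0966, 0.0335] [-0.0037 -0.1882]
```

View pics/wrist5.png

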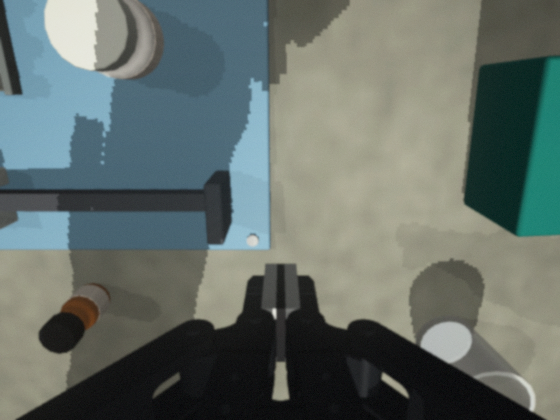

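The tab stands at about (208–230,173–243), well to the left of the fingers (281,265), with clear bench below. Going down, then pushing +y (tool −y).

Request:
{"api": "arm_command", "payload": {"plan": [{"dp": [0, 0, 40], "spin": 0}, {"dp": [0, 0, 40], "spin": 0}, {"dp": [0, 0, 32], "spin": 0}, {"dp": [0, -8, 0], "spin": 0}, {"dp": [0, -8, 0], "spin": 0}]}}

```text
clock: 7.3
position: [0.5484, -0.2097, 0.2124]
ee_rot: [1.0, -0.02, -0.0, -0.0]
ft_force: [-0.2, -0.4, 0.1]
grip_width: -0.004
grasp_force: 0.0
```

Request:
{"api": "arm_command", "payload": {"plan": [{"dp": [0, -8, 0], "spin": 0}, {"dp": [0, -8, 0], "spin": 0}, {"dp": [0, -8, 0], "spin": 0}, {"dp": [0, -8, 0], "spin": 0}, {"dp": [0, -8, 0], "spin": 0}]}}

```text
clock: 7.8
position: [0.5499, -0.1709, 0.2125]
ee_rot: [1.0, -0.021, 0.001, 0.0]
ft_force: [1.4, -4.0, 2.5]
grip_width: -0.001
grasp_force: 1.9
```

Request:
{"api": "arm_command", "payload": {"plan": [{"dp": [0, -8, 0], "spin": 0}, {"dp": [0, -8, 0], "spin": 0}, {"dp": [0, -8, 0], "spin": 0}, {"dp": [0, -8, 0], "spin": 0}, {"dp": [0, -8, 0], "spin": 0}]}}

```text
clock: 8.3
position: [0.5513, -0.1306, 0.2117]
ee_rot: [1.0, -0.021, 0.0, 0.0]
ft_force: [1.4, -3.8, 2.6]
grip_width: -0.003
grasp_force: 1.8
```

Request:
{"api": "arm_command", "payload": {"plan": [{"dp": [0, -8, 0], "spin": 0}, {"dp": [0, -8, 0], "spin": 0}, {"dp": [0, -8, 0], "spin": 0}, {"dp": [0, -8, 0], "spin": 0}, {"dp": [0, -8, 0], "spin": 0}]}}

```text
clock: 8.8
position: [0.5529, -0.0907, 0.2117]
ee_rot: [1.0, -0.021, 0.0, 0.0]
ft_force: [3.4, -4.4, 1.5]
grip_width: -0.0
grasp_force: 1.8
```

Request:
{"api": "arm_command", "payload": {"plan": [{"dp": [0, -8, 0], "spin": 0}, {"dp": [0, -8, 0], "spin": 0}, {"dp": [0, -8, 0], "spin": 0}, {"dp": [0, -8, 0], "spin": 0}, {"dp": [0, -8, 0], "spin": 0}]}}

```text
clock: 9.3
position: [0.5545, -0.0507, 0.2117]
ee_rot: [1.0, -0.021, -0.0, 0.0]
ft_force: [3.0, -4.0, 0.2]
grip_width: -0.004
grasp_force: 1.8
```

Request:
{"api": "arm_command", "payload": {"plan": [{"dp": [0, -4, 0], "spin": 0}, {"dp": [0, -3, 0], "spin": 0}, {"dp": [0, -3, 0], "spin": 0}]}}

```text
clock: 9.6
position: [0.5549, -0.0413, 0.2116]
ee_rot: [1.0, -0.021, -0.0, 0.0]
ft_force: [1.6, -3.1, 1.1]
grip_width: 0.002
grasp_force: 1.6
```

Request:
{"api": "arm_command", "payload": {"plan": [{"dp": [0, -3, 0], "spin": 0}, {"dp": [0, -2, 0], "spin": 0}, {"dp": [0, 0, 0], "spin": 0}]}}

```text
clock: 9.9
position: [0.555, -0.0359, 0.2116]
ee_rot: [1.0, -0.02, -0.0, -0.0]
ft_force: [1.0, -1.1, -0.3]
grip_width: 0.002
grasp_force: 0.5
```

TCP is at carrier y ≈ −127, so the stop should be within a few mm. Continuing in small steps until the force rises.

Request:
{"api": "arm_command", "payload": {"plan": [{"dp": [0, -2, 0], "spin": 0}, {"dp": [0, -2, 0], "spin": 0}]}}

```text
clock: 10.1
position: [0.5552, -0.034, 0.2116]
ee_rot: [1.0, -0.021, -0.0, 0.001]
ft_force: [-0.7, -13.1, 2.9]
grip_width: -0.0
grasp_force: 6.8
```

Request:
{"api": "arm_command", "payload": {"plan": [{"dp": [0, -2, 0], "spin": 0}, {"dp": [0, 0, 0], "spin": 0}]}}

```text
clock: 10.3
position: [0.5552, -0.0336, 0.2116]
ee_rot: [1.0, -0.022, -0.0, 0.002]
ft_force: [0.0, -15.3, 2.0]
grip_width: 0.003
grasp_force: 7.3
```

The hard stop is at the expected place (15 N, TCP carrier y −125). Now I'll retreat and check.

Request:
{"api": "arm_command", "payload": {"plan": [{"dp": [0, 10, 0], "spin": 0}, {"dp": [0, 20, 0], "spin": 0}, {"dp": [0, 0, -40], "spin": 0}, {"dp": [0, 0, -45], "spin": 0}, {"dp": [0, 0, -45], "spin": 0}]}}

```text
clock: 10.8
position: [0.5537, -0.0598, 0.3428]
ee_rot: [1.0, -0.02, -0.001, -0.001]
ft_force: [2.1, -0.3, 0.2]
grip_width: -0.002
grasp_force: 0.0
```

Request:
{"api": "arm_command", "payload": {"plan": [{"dp": [0, 0, 0], "spin": 0}, {"dp": [0, 0, 0], "spin": 0}, {"dp": [0, 0, 0], "spin": 0}]}}

```text
clock: 11.1
position: [0.5537, -0.0601, 0.3403]
ee_rot: [1.0, -0.02, -0.001, -0.0]
ft_force: [0.1, -0.0, -0.9]
grip_width: 0.002
grasp_force: 0.0
```

```bash
python3 - <<'E'
from h import *
from workcell import finder
import cv2
np.set_printoptions(precision=4,suppress=True)
a=-.0416;R=np.array([[np.cos(a),-np.sin(a)],[np.sin(a),np.cos(a)]]);t=np.array([.5595,.0913])
o=manip.get_obs();print(o['clock'],o['position'],o['ft_force'],np.abs(o['joint_velocities']).max())
# dark tab/bar in the wrist picture: column profile along the bar line at z=61 mm (tab top) 
k=cam('wrist');im=viewer.camera('wrist');cv2.imwrite('pics/w6.png',im);g=cv2.cvtColor(im,cv2.COLOR_BGR2HSV)
s=viewer.camera('side');cv2.imwrite('pics/side6.png',s)
for y in range(-150,-84,3):
    r=[]
    for x in (-14,14):
        u,v=proj(k,np.r_[R@[x/1e3,y/1e3]+t,.061]).round().astype(int); r.append((im[v,u].tolist() if 0<=v<420 and 0<=u<560 else None))
    print(y,r)
E
```

```text
11.1 [ 0.5537 -0.0601  0.3403] [ 0.1    -0.031  -0.8804] 0.01053408863326968
-150 [[109, 93, 70], [100, 88, 63]]
-147 [[109, 96, 70], [97, 87, 62]]
-144 [[110, 93, 68], [102, 90, 65]]
-141 [[109, 96, 69], [100, 88, 65]]
-138 [[111, 97, 71], [98, 87, 62]]
-135 [[111, 98, 71], [99, 88, 64]]
-132 [[109, 97, 72], [99, 90, 64]]
-129 [[111, 99, 72], [99, 89, 65]]
-126 [[112, 100, 75], [97, 86, 64]]
-123 [[109, 95, 69], [102, 91, 67]]
-120 [[113, 99, 73], [94, 83, 61]]
-117 [[112, 100, 73], [41, 39, 35]]
-114 [[77, 69, 55], [44, 42, 38]]
-111 [[55, 54, 52], [60, 58, 53]]
-108 [[60, 58, 55], [62, 59, 55]]
-105 [[64, 61, 57], [92, 88, 85]]
-102 [[106, 95, 78], [87, 83, 80]]
-99 [[180, 161, 119], [96, 93, 89]]
-96 [[181, 161, 121], [96, 94, 91]]
-93 [[182, 163, 123], [96, 94, 91]]
-90 [[182, 162, 123], [99, 96, 92]]
-87 [[181, 162, 122], [94, 92, 88]]
```

The tab spans y ≈ −114 to −102, up against the guide. The robot is clear, so I'm handing in.

```bash
python3 -c "
from workcell import manip
print(manip.hand_in())"
```

```text
the job is handed in; nothing more can be done
None
```

I turned the disc into line, pushed the bar through to its hard stop with the tab against the guide, and handed the job in at about 11 s with the arm clear; the hand-in gave no verdict.

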